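Seat the milk frother on its charging dock

ROBOT

A 6-joint arm with a two-finger parallel gripper is mounted at the origin on a cart in front of the work surface, level with it; the furniture and walls round the work are solid. World frame = base frame: x ahead of the robot, y to its left, z up, the work surface at z = 0. Lengths are in m, angles in rad, forces in N, time in s.
With the tool pointing down it reaches from about 0.35 to 0.775 m from the base axis. Payload 5.5 kg.
Tool frame: the origin (TCP) lies midway between the tips of the shut fingers; the grasp point (between the pads) lies 19 mm behind it; z points along the fingers, y is the line along which they close (so a half turn about z gives the same grasp; the last joint's range is limited). The gripper opens to 85 mm and grips with 20 to 120 N. Pads are 22 mm wide; open, the fingers measure 114 mm over their backs; the gripper's body (76 mm by 85 mm) begins 54 mm behind the grasp point. The pads swing forward as they close: fully open they stand 13 mm farther back than shut.
Start: joints at [1.049, 0.313, 0.046, 1.304, 0, 1.431], TCP at [0.214, 0.534, 0.231] pointing down, gripper open.
Joint ranges: [-2.76, 2.76], [-0.86, 1.69], [-1.03, 1.26], [-2.2, 2.34], [-1.47, 1.5], [-3.14, 3.14]. Speed limits (rad/s): [2.57, 2.57, 3.14, 3.14, 3.14, 3.14].

INTERFACE

Orientations are given as a unit quaternion [w, x, y, z].
In Python, from workcell import telemetry, imaging, env gives the robot as it stands. The module is installed in compiled form; this text tells all that it offers.
- The arm moves only by the tool step_arm, never from a script. Its argument "moves" is a list of rows, each a list of 3 entries, a list of its own where there are three numbers: the shift along the tool's x, y, z in mm, then the turn, a rotation vector about the tool's x, y, z in rad, then the finger opening in mm, from 0 to 85.4. A call has 1 to 8 rows; each row is the pose to reach, as a shift and turn from the pose commanded when the call began, along the tool's axes at that moment; what a row does not reach only later rows make up. A row lasts 1/12 s, in which the tool goes at most 41.7 mm and 7.16 degrees, less where a joint would pass 70% of its speed; a pose out of reach is approached as far as the arm can. A call with a gripper value outside its range is refused whole. The fingers move at their own pace and stop on an object; "grip_force" is the grip in N (left out, the last holds). Time passes only in rows, so rows that repeat a pose let the fingers close. It gives the time, the measured TCP pose, the force, the opening and the grip force at its end, in the units of the state.
- telemetry.get_state(): the state, without advancing time (a new reading comes with each control period).
- imaging.read_camera(name): name is "scene" or "side" or "wrist"; returns the picture (400x640x3 uint8, red, green, blue); there is no depth.
- imaging.camera_params(name): a dict with "camera_matrix" (3x3 intrinsics, pixels), "pose" (4x4, takes a point from camera to world coordinates). Camera axes: x right, y up, looking along -z (the intrinsics and any distortion apply to the point x, -y, -z); pixel columns grow to the right and rows downward; lengths in m; the calibration is good to about 2 mm. A picture is of the moment at which its call begins: read the wrist's pose just before it. camera_params takes no time and is no camera call; for the wrist camera it gives the pose at the moment of the call.
- env.hand_in(): hands the job in; it is judged then, once.
The state is a dict: "clock": time; "joint_pos": joint angles; "qvel": joint speeds; "tau": joint torques, N m; "tcp_pos": TCP position; "orientation": TCP orientation; "wrist_force": force on the tool from outside, world axes, zero at the start; "ft_torque": the same for the moment, N m; "finger_gap": finger opening in m; "grip_force": force on a finger pad.
Only numpy, scipy, OpenCV 4.12 (cv2) and the standard library are available. Lean on these libraries where they do the work, as an engineer would, in place of code of your own. Each camera call takes 0.05 s, during which the arm holds its last target. There are 200 camera calls.

TASK

Put the milk frother on charge: take it from its blue rest and lay it in the V-groove of the white dock, clear of the hood, with its blunt copper end facing the hood. Then slide it gently along the groove into the hood until its end meets the hidden spring contact and presses it in by about 3 mm, not to the end of its travel, and leave it lying there. Do not force the frother against the dock or disturb the other things.

Things in the scene. Friction and masses are not known exactly. Their poses are not given: they have to be found in the camera images.
- frother: Milk frother, 0.30 kg: round steel handle 34 mm across, 150 mm long, stem and whisk 60 mm more at one end. Origin on the axis at the handle's mid-length; x along the axis to the flat blunt charging end (black band, copper disc), whisk at -x. Starts lying level in the rest, axis 40 mm above the worktop. Grip it across the handle near the middle.
- frother_end (a point): Centre of the frother's flat charging end, on the axis, 75 mm from the frother's origin.
- rest: Fixed blue rest: foot 134 x 60 x 6 mm with two notched supports, 16 mm long and 31 mm wide, centred 52 mm either side of the middle; between them the handle is free for fingers down to the foot. Origin under its centre on the worktop, x along the frother.
- dock: Fixed white charging dock; origin on the worktop, z up, x along the groove to the hood. Foot 240 x 74 x 7 mm (x -107 to 133). On it a rail 31 mm wide, slimmer than the frother so fingers can reach down beside it, with a rubber-lined 90 degree V-groove from x = -100 mm, edges 31 mm high. A seated frother's axis lies at y = 0, z = 42 mm; sliding it there takes about 2 to 5 N unpressed.
- contact (a joint): Spring contact inside the hood, out of sight, met squarely by a seated frother's end; m pressed in, 0 free, 0.009 at its end. Its free face is 13 to 39 mm inside the mouth, differs each time, not told. Gives at about 5 N above the sliding force, 0.15 N more per mm; pushes back 1 to 2 N, which the released frother withstands. Makes contact from 1.2 mm; 6.5 mm or more spoils it.
- jug: White milk jug 115 x 170 x 170 mm, a bystander; origin under its centre.
- mug: Striped mug 88 x 118 x 92 mm, a bystander; origin under its centre.
- honey: Honey jar with a black lid, 63 mm across and 94 mm high, a bystander; origin under its centre.
- tea: Red tea box 69 x 133 x 66 mm, a bystander; origin under its centre.
- hood_mouth (a point): Centre of the hood's opening, on a seated frother's axis, 49 mm along the dock's x and 42 mm above the worktop. The closed white hood, 54 mm wide and 68 mm high, covers the rail from here to x = 132 mm; the opening is 3 mm clear above and beside a seated frother.
- microwave: Fixed black and white microwave oven behind the dock, 260 mm high with a red carafe on top; its front stands about 0.6 m ahead of the robot's base, so come in from above or from the robot's side. Origin under its centre.

How it is judged:
On the way, in this order (a step that is already met when the one before it is completed fails the run):
1. the frother lies in the V-groove, blunt end towards the hood and still outside it (x of frother_end in the frame of dock between -0.03 and 0.049 m and x of frother in the frame of dock below -0.02 m and y of frother in the frame of dock between -0.004 and 0.004 m and z of frother in the frame of dock between 0.038 and 0.046 m and angle between the x axis of frother and the x axis of dock, either way round below 0.07 rad), for 0.2 s.
2. its end has met the contact and pressed it in by at least 1.2 mm (value of joint contact above 0.0012 m), for 0.2 s.
At the end, for the whole second after the job is handed in: The frother lies released and at rest, seated in the V-groove (axis within 4 mm of the groove's centre line and of its seated height, within 0.07 rad of its direction), its charging end under the hood and holding the spring contact pressed in by 1.2 to 6.5 mm (value of joint contact between 0.0012 and 0.0065 m and x of frother_end in the frame of dock above 0.06 m and y of frother in the frame of dock between -0.004 and 0.004 m and z of frother in the frame of dock between 0.038 and 0.046 m and angle between the x axis of frother and the x axis of dock, either way round below 0.07 rad and linear speed of frother below 0.01 m/s); the robot touches nothing.
It fails at once if the contact is pressed in by 6.5 mm or more (value of joint contact above 0.0065 m).
It fails at once if the frother is forced against the dock (groove or hood) with more than 40 N (contact force between frother and dock above 40 N).
It fails at once if the jug, mug, honey jar or tea box is moved more than 30 mm (distance of any of jug, mug, honey, tea from where it was at the start of the episode above 0.03 m).
It also fails if it takes over 64 s, if anything falls off the work surface, if the arm or the gripper's body presses on something with over 40 N, if the wrist force passes 120 N, or if a joint passes its speed limit or range.

## Working session

There is one attempt and no reset: what is moved stays moved. The work goes in short steps, Python scripts to look and compute and a tool call to move; the robot and the scene stay as the last step left them, time stands still between calls to the robot, and variables do not carry over. Pictures are saved under pics/ and viewed, at most 10 in all, crops included, and the job is handed in when it is done.

Besides the shell and the picture viewer there is one more tool, called after "Emit:" as a command line: name --argument value ..., lists and objects as JSON in quotes. step_arm: Moves the arm, as the interface text tells. Its arguments: {"type":"object","properties":{"moves":{"type":"array"},"grip_force":{"type":"number"}},"required":["moves"]}

```bash
mkdir -p pics; python3 - <<'E'
from workcell import telemetry, imaging, env
import cv2, numpy as np
for n in ("scene","side"):
    im=imaging.read_camera(n); cv2.imwrite(f"pics/{n}0.png",im[:,:,::-1])
    p=imaging.camera_params(n); print(n,p)
print(telemetry.get_state())
E
```

```text
scene {'camera_matrix': array([[496.84123352,   0.        , 326.75732722],
       [  0.        , 496.84123352, 195.5411196 ],
       [  0.        ,   0.        ,   1.        ]]), 'pose': array([[-0.5252202 ,  0.50895691, -0.68198725, -0.80225917],
       [-0.85069061, -0.33442934,  0.40556443,  0.89858394],
       [-0.02166173,  0.79317078,  0.60861391,  1.29166201],
       [ 0.        ,  0.        ,  0.        ,  1.        ]])}
side {'camera_matrix': array([[517.94932704,   0.        , 324.17296546],
       [  0.        , 517.94932704, 192.8756636 ],
       [  0.        ,   0.        ,   1.        ]]), 'pose': array([[-0.79345755,  0.25018008, -0.55482884, -0.51162421],
       [-0.60849774, -0.34477265,  0.71474633,  1.47192361],
       [-0.01247452,  0.90473297,  0.42579647,  0.90607152],
       [ 0.        ,  0.        ,  0.        ,  1.        ]])}
{'clock': 0.1, 'joint_pos': array([ 1.04939179e+00,  3.13932243e-01,  4.50813978e-02,  1.30364045e+00,
       -4.33414607e-05,  1.43117948e+00]), 'qvel': array([ 0.00104609, -0.00110718,  0.00365844, -0.00042097,  0.00170002,
       -0.00088987]), 'tau': array([ 2.65743351e-03, -4.81725526e+01,  2.99245262e+01,  1.27511012e-02,
       -1.58492185e-04,  2.66542935e-05]), 'tcp_pos': array([0.21402219, 0.53316761, 0.23048955]), 'orientation': array([-2.54533504e-04,  1.89736496e-01,  9.81834682e-01, -8.08649976e-04]), 'wrist_force': array([-0.64412422, -0.26500855,  1.02538253]), 'ft_torque': array([-0.0252636 ,  0.00738156,  0.01335178]), 'grip_force': 0.0, 'finger_gap': 0.08518708067987793}
```

View pics/scene0.png

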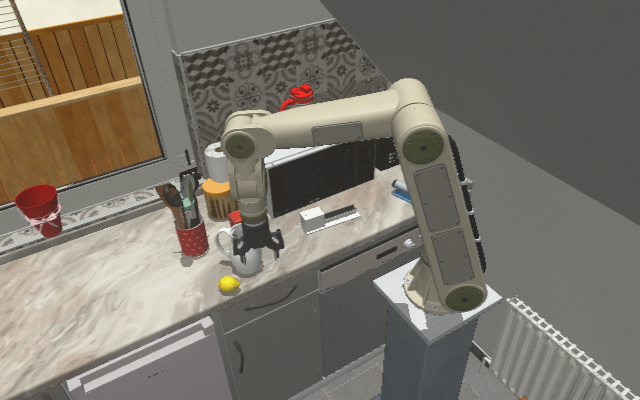

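View pics/side0.png

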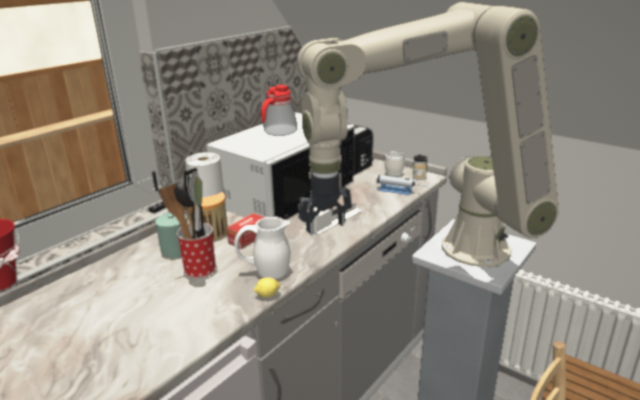

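The scene view shows the dock at about (330,217), with its hood at (312,215). The blue rest is at about (402,190), partly behind the arm. In the side view the rest is at (395,183) and the dock at (335,220), behind the gripper. I'll measure both roughly.

```bash
cat > h.py <<'E'
import numpy as np, cv2
from workcell import telemetry, imaging, env
from scipy.spatial.transform import Rotation as R
def params(n):
    p=imaging.camera_params(n); return np.array(p["camera_matrix"]),np.array(p["pose"])
def ray(K,P,uv):
    uv=np.atleast_2d(np.array(uv,float))
    d=np.c_[(uv[:,0]-K[0,2])/K[0,0],-(uv[:,1]-K[1,2])/K[1,1],-np.ones(len(uv))]
    return P[:3,3],d@P[:3,:3].T
def plane(K,P,uv,z):
    o,d=ray(K,P,uv); return o+d*((z-o[2])/d[:,2])[:,None]
def proj(K,P,X):
    c=(np.atleast_2d(X)-P[:3,3])@P[:3,:3]
    return np.c_[K[0,0]*c[:,0]/-c[:,2]+K[0,2],-K[1,1]*c[:,1]/-c[:,2]+K[1,2]]
def rot(): 
    s=telemetry.get_state(); w,x,y,z=s["orientation"]; return np.array(s["tcp_pos"]),R.from_quat([x,y,z,w])
E
python3 - <<'E'
from h import *
a=cv2.imread("pics/scene0.png")[170:250,290:430]; b=cv2.imread("pics/side0.png")[140:240,290:450]
o=np.zeros((600,800,3),np.uint8)
a=cv2.resize(a,None,fx=5,fy=5,interpolation=cv2.INTER_CUBIC); b=cv2.resize(b,None,fx=3,fy=3,interpolation=cv2.INTER_CUBIC)
o[:280,:700]=a[:280]; o[290:590,:480]=b; cv2.imwrite("pics/z.png",o)
K,P=params("wrist"); print(P.round(3),K)
for n,uv in (("scene",[(330,217),(312,215),(400,190)]),("side",[(395,183),(335,220)])):
    K,P=params(n); print(n,plane(K,P,uv,0.03).round(3))
E
```

```text
[[ 0.373 -0.882 -0.289  0.139]
 [ 0.928  0.354  0.119  0.564]
 [-0.002 -0.313  0.95   0.373]
 [ 0.     0.     0.     1.   ]] [[331.54191732   0.         319.42796058]
 [  0.         331.54191732 197.62434476]
 [  0.           0.           1.        ]]
scene [[ 0.486  0.12   0.03 ]
 [ 0.536  0.174  0.03 ]
 [ 0.475 -0.22   0.03 ]]
side [[ 0.452 -0.246  0.03 ]
 [ 0.46   0.159  0.03 ]]
```

View pics/z.png

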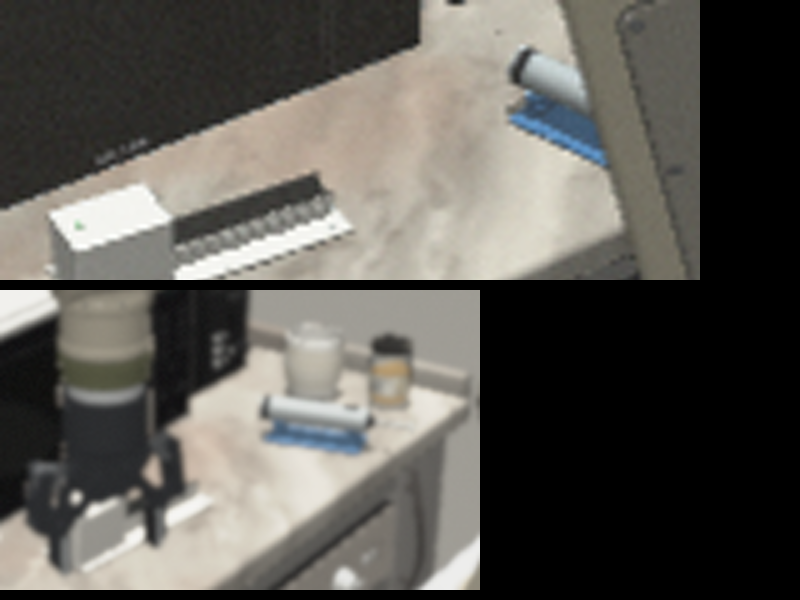

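The frother lies with its black band and blunt end toward +y, near (0.46,-0.24). The dock is near (0.49,0.12) with its hood on the +y side, so the directions already match. The honey jar and mug stand behind the rest. I'll move over the dock to look with the wrist camera.

Emit:
step_arm --moves '[[[-30, -25, -40], [0, 0, 0.1], 85], [[-380, -314, -90], [0, 0, 1.19], 85], [[-380, -314, -90], [0, 0, 1.19], 85], [[-380, -314, -90], [0, 0, 1.19], 85], [[-380, -314, -90], [0, 0, 1.19], 85], [[-380, -314, -90], [0, 0, 1.19], 85], [[-380, -314, -90], [0, 0, 1.19], 85], [[-380, -314, -90], [0, 0, 1.19], 85]]'

```text
clock: 0.77
tcp_pos: [0.3666, 0.2521, 0.2987]
orientation: [-0.0, 0.63, 0.777, -0.0]
wrist_force: [1.3, 0.2, 0.2]
finger_gap: 0.0853
grip_force: 0.0
```

```bash
python3 - <<'E'
from h import *
p,r=rot(); print(p.round(4)); print(r.as_matrix().round(3)); print(telemetry.get_state()["joint_pos"].round(2))
E
```

```text
[0.3666 0.2521 0.2987]
[[-0.207  0.978 -0.   ]
 [ 0.978  0.207 -0.   ]
 [-0.    -0.    -1.   ]]
[ 0.42  0.05 -0.12  1.41  0.    1.78]
```

Emit:
step_arm --moves '[[[-185, 45, 0], [0, 0, 0.2], 85], [[-185, 45, 0], [0, 0, 0.2], 85], [[-185, 45, 0], [0, 0, 0.2], 85], [[-185, 45, 0], [0, 0, 0.2], 85], [[-185, 45, 0], [0, 0, 0.2], 85], [[-185, 45, 0], [0, 0, 0.2], 85], [[-185, 45, 0], [0, 0, 0.2], 85]]'

```text
clock: 1.35
tcp_pos: [0.4498, 0.0815, 0.2981]
orientation: [-0.001, 0.703, 0.711, -0.0]
wrist_force: [-0.5, 0.8, -0.2]
finger_gap: 0.0851
grip_force: 0.0
```

```bash
python3 - <<'E'
from h import *
K,P=params("wrist"); im=imaging.read_camera("wrist"); cv2.imwrite("pics/w1.png",im[:,:,::-1]); np.savez("w1.npz",K=K,P=P)
p,r=rot(); print(p.round(4)); print(r.as_matrix().round(3)); print(P.round(3))
for n in ("scene","side"): cv2.imwrite(f"pics/{n}1.png",imaging.read_camera(n)[:,:,::-1])
E
```

```text
[0.4494 0.0825 0.2982]
[[-0.012  1.    -0.001]
 [ 1.     0.012  0.   ]
 [ 0.    -0.001 -1.   ]]
[[ 1.    -0.01  -0.001  0.449]
 [ 0.01   0.95   0.314  0.163]
 [-0.002 -0.313  0.95   0.441]
 [ 0.     0.     0.     1.   ]]
```

View pics/w1.png

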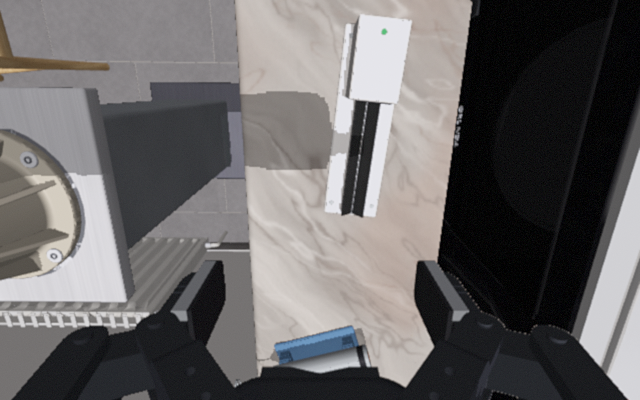

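The wrist view shows the dock: hood top corners about (358,14), (411,19), (398,104), (350,99), dark groove running down to (340,214)-(364,216), foot end at (326,214)-(378,217). The frother is at the bottom, at about (270-370,330-370), with its whisk to the left (-x) and its dark end to the right (+x). So its axis lies roughly along +x, not +y. I'll compute the dock first.

```bash
python3 - <<'E'
from h import *
d=np.load("w1.npz"); K,P=d["K"],d["P"]
im=cv2.imread("pics/w1.png"); g=im.max(2)
m=(g<90).astype(np.uint8); m[:95]=0;m[225:]=0;m[:,:325]=0;m[:,395:]=0
n,l,s,c=cv2.connectedComponentsWithStats(m); print(s[1:],c[1:])
pts=[]
for v in range(112,208,4):
    u=np.where(m[v])[0]; pts.append((u.min(),u.max()+1,v))
pts=np.array(pts); print(pts[::6])
X=[plane(K,P,np.c_[pts[:,i]-0.5,pts[:,2]],0.031) for i in (0,1)]
for x in X+[(X[0]+X[1])/2]:
    f=np.polyfit(x[:,1],x[:,0],1); print("x=a*y+b",f.round(4), "width",np.abs(X[1][:,0]-X[0][:,0]).mean().round(4))
print("hood top",plane(K,P,[(358,14),(411,19),(398,104),(350,99)],.068).round(4))
print("foot end",plane(K,P,[(326,214),(378,217)],.007).round(4))
print("groove end",plane(K,P,[(341,214),(364,216)],.031).round(4))
# rest blue in side & scene
for n in ("scene","side"):
    im=cv2.imread(f"pics/{n}1.png"); 
    a=im[150:230,340:500] if n=="scene" else im[140:220,340:460]
    cv2.imwrite(f"pics/c_{n}.png",cv2.resize(a,None,fx=4 if n=="scene" else 5,fy=4 if n=="scene" else 5))
E
```

```text
[[ 347   95    1    2    2]
 [ 342  101   38  116 2397]] [[347.          95.5       ]
 [359.56821026 156.67667918]]
[[354 379 112]
 [351 375 136]
 [348 371 160]
 [345 367 184]]
x=a*y+b [0.0941 0.4765] width 0.029
x=a*y+b [0.0968 0.5052] width 0.029
x=a*y+b [0.0955 0.4909] width 0.029
hood top [[0.4857 0.2334 0.068 ]
 [0.5392 0.2295 0.068 ]
 [0.5331 0.1471 0.068 ]
 [0.4809 0.1518 0.068 ]]
foot end [[ 0.4586 -0.0048  0.007 ]
 [ 0.5317 -0.0085  0.007 ]]
groove end [[0.4779 0.0047 0.031 ]
 [0.5085 0.0022 0.031 ]]
```

Emit:
step_arm --moves '[[[-40, 40, 110], [0, 0, 0], 85], [[-40, 40, 110], [0, 0, 0], 85], [[-40, 40, 110], [0, 0, 0], 85], [[-40, 40, 110], [0, 0, 0], 85], [[-40, 40, 110], [0, 0, 0], 85]]'

```text
clock: 1.92
tcp_pos: [0.4884, 0.0443, 0.1869]
orientation: [-0.002, 0.702, 0.712, -0.001]
wrist_force: [-0.5, -0.1, 1.2]
finger_gap: 0.085
grip_force: 0.0
```

```bash
python3 - <<'E'
from h import *
K,P=params("wrist"); im=imaging.read_camera("wrist"); cv2.imwrite("pics/w2.png",im[:,:,::-1]); np.savez("w2.npz",K=K,P=P)
print(rot()[0])
E
```

```text
[0.48941205 0.04449731 0.18882798]
```

View pics/w2.png

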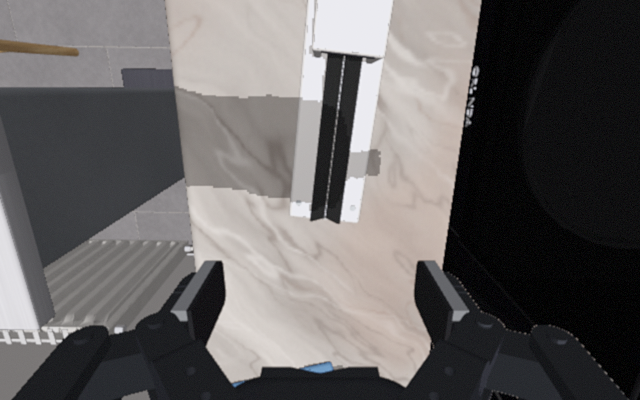

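The close view shows the groove liner running from (326..362, 57) to (311..341, 220), and the foot end at (290,214)-(357,222). I'll fit lines to the liner edges, the valley line and the foot edge.

```bash
python3 - <<'E'
from h import *
d=np.load("w2.npz"); K,P=d["K"],d["P"]
g=cv2.imread("pics/w2.png").max(2).astype(float)
L,Rr,C,F=[],[],[],[]
for v in range(66,208,3):
    row=g[v,300:375]; u=np.where(row<70)[0]+300
    L.append((u.min()-.5,v)); Rr.append((u.max()+.5,v))
    mid=g[v,u.min()+5:u.max()-4]; w=mid-mid.min(); k=np.argmax(w); 
    C.append((k+u.min()+5,v))
    a=int(u.max())+3; s=np.where(np.abs(np.diff(g[v,a+4:a+40]))>12)[0]
def fit(name,pts,z):
    X=plane(K,P,pts,z); f=np.polyfit(X[:,1],X[:,0],1); r=X[:,0]-np.polyval(f,X[:,1]); k=np.abs(r)<.0015
    f=np.polyfit(X[k,1],X[k,0],1); print(name,f.round(4),k.sum(),r.std().round(5)); return f
a=fit("L",L,.031);b=fit("R",Rr,.031);fit("C",C,.018)
m=(a+b)/2; print("mid",m, "width",(b-a)@[.08,1])
print("foot",plane(K,P,[(290,214),(357,222)],.007).round(4))
print("liner end",plane(K,P,[(311,219),(341,222)],.031).round(4),plane(K,P,[(325,217)],.018).round(4))
print("hood front top",plane(K,P,[(314,52),(386,60)],.068).round(4))
E
```

```text
L [0.0928 0.4779] 48 0.00026
R [0.093  0.5059] 48 0.00031
C [0.0934 0.4922] 48 0.00027
mid [0.09289438 0.49193408] width 0.027999145601099187
foot [[ 4.566e-01  4.000e-04  7.000e-03]
 [ 5.268e-01 -7.400e-03  7.000e-03]]
liner end [[0.4792 0.0048 0.031 ]
 [0.5084 0.0022 0.031 ]] [[0.4929 0.002  0.018 ]]
hood front top [[0.4815 0.1503 0.068 ]
 [0.5342 0.1457 0.068 ]]
```

The dock line is x = 0.0929·y + 0.4919, with the mouth near y = 0.150 and the origin near (0.501,0.1015). The liner width and the foot and hood checks agree to within 2–3 mm. Next I'll look at the frother.

Emit:
step_arm --moves '[[[-195, -40, -60], [0, 0, 0], 85], [[-195, -40, -60], [0, 0, 0], 85], [[-195, -40, -60], [0, 0, 0], 85], [[-195, -40, -60], [0, 0, 0], 85], [[-195, -40, -60], [0, 0, 0], 85], [[-195, -40, -60], [0, 0, 0], 85], [[-195, -40, -60], [0, 0, 0], 85]]'

```text
clock: 2.55
tcp_pos: [0.4538, -0.1536, 0.2519]
orientation: [0.003, 0.703, 0.711, 0.001]
wrist_force: [-0.6, 0.4, -0.2]
finger_gap: 0.085
grip_force: 0.0
```

```bash
python3 - <<'E'
from h import *
K,P=params("wrist"); im=imaging.read_camera("wrist"); cv2.imwrite("pics/w3.png",im[:,:,::-1]); np.savez("w3.npz",K=K,P=P)
print(rot()[0])
E
```

```text
[ 0.45351062 -0.15211297  0.25087173]
```

View pics/w3.png

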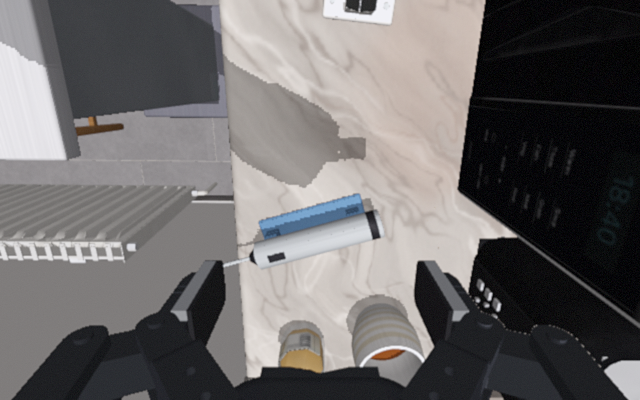

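The frother handle runs from its blunt black-banded end at about (378,224) to the stem end at about (254,255). The blue rest's edge shows above it. The honey jar is at (302,345) and the mug at (385,330), both on the -y side. I'll fit the handle edges.

```bash
python3 - <<'E'
from h import *
d=np.load("w3.npz"); K,P=d["K"],d["P"]
im=cv2.imread("pics/w3.png"); hsv=cv2.cvtColor(im,cv2.COLOR_BGR2HSV)
# handle is neutral grey: b-r near 0; marble warm; rest blue
br=im[:,:,0].astype(int)-im[:,:,2]
seed=im[240,320].astype(int); print(seed,im[290,320],im[225,320])
for u in (275,300,320,340,360):
    print(u,[(v,int(br[v,u]),int(im[v,u].max())) for v in range(212,276,3)])
v=np.arange(205,245)
blk=(im.max(2)<60).astype(np.uint8); blk[:200]=0;blk[250:]=0;blk[:,:355]=0;blk[:,395:]=0
n,l,s,c=cv2.connectedComponentsWithStats(blk); i=1+np.argmax(s[1:,4]); print(s[i],c[i])
q=np.argwhere(l==i)[:,::-1]; print(cv2.boxPoints(cv2.minAreaRect(q.astype(np.float32))))
E
```

```text
[215 211 209] [195 200 207] [110 106 104]
275 [(212, -11, 203), (215, -11, 194), (218, 81, 184), (221, 83, 201), (224, 82, 196), (227, 64, 141), (230, 43, 96), (233, 48, 104), (236, 42, 124), (239, 7, 148), (242, 7, 177), (245, 7, 198), (248, 8, 207), (251, 6, 217), (254, 5, 84), (257, 7, 59), (260, 5, 74), (263, 8, 201), (266, -8, 194), (269, -13, 204), (272, -10, 201), (275, -10, 202)]
300 [(212, 83, 203), (215, 83, 205), (218, 76, 175), (221, 63, 142), (224, 63, 140), (227, 65, 144), (230, 15, 110), (233, 6, 153), (236, 7, 183), (239, 7, 200), (242, 8, 212), (245, 7, 215), (248, 6, 218), (251, 6, 219), (254, 7, 211), (257, 7, 193), (260, -11, 202), (263, -11, 207), (266, -12, 208), (269, -11, 209), (272, -11, 209), (275, -11, 206)]
320 [(212, 84, 202), (215, 63, 138), (218, 65, 143), (221, 64, 143), (224, 30, 117), (227, 6, 144), (230, 6, 163), (233, 6, 197), (236, 6, 206), (239, 7, 216), (242, 7, 222), (245, 7, 221), (248, 6, 216), (251, 8, 202), (254, -8, 217), (257, -10, 223), (260, -11, 216), (263, -11, 215), (266, -11, 216), (269, -10, 218), (272, -10, 219), (275, -11, 214)]

[... 156 characters left out ...]
, (242, 7, 219), (245, 6, 210), (248, 0, 179), (251, -13, 190), (254, -14, 193), (257, -12, 198), (260, -12, 198), (263, -12, 201), (266, -13, 202), (269, -11, 202), (272, -12, 203), (275, -11, 203)]
360 [(212, 63, 143), (215, 5, 121), (218, 6, 157), (221, 8, 192), (224, 7, 198), (227, 8, 217), (230, 7, 218), (233, 7, 224), (236, 6, 222), (239, 6, 215), (242, 5, 189), (245, -13, 199), (248, -13, 203), (251, -12, 206), (254, -12, 210), (257, -11, 211), (260, -11, 213), (263, -11, 213), (266, -11, 215), (269, -11, 214), (272, -11, 214), (275, -11, 215)]
[365 211  11  13  79] [370.36708861 216.60759494]
[[364.8     212.40002]
 [371.7     210.10004]
 [375.90002 222.70004]
 [369.      225.00003]]
```

Clean colour separation: the handle has b−r between 1 and 12.

```bash
cat > fro.py <<'E'
from h import *
d=np.load("w3.npz"); K,P=d["K"],d["P"]
im=cv2.imread("pics/w3.png"); br=im[:,:,0].astype(int)-im[:,:,2]
T,B=[],[]
for u in range(285,363,3):
    c=225+(340-u)*0.24+9
    ok=[v for v in range(int(c)-25,int(c)+25) if 2<=br[v,u]<=25]
    T.append((u,min(ok)-.5)); B.append((u,max(ok)+.5))
T,B=np.array(T),np.array(B)
# tangent planes -> axis: normals of the two silhouette planes
def nrm(pts):
    o,dd=ray(K,P,pts); n=np.linalg.svd(dd)[2][2]; return n
n1,n2=nrm(T),nrm(B); o=P[:3,3]
n1*=np.sign(n1[2])*1; n2*=np.sign(n2[2])
ax=np.cross(n1,n2); ax/=np.linalg.norm(ax); ax*=np.sign(ax[0])
print("axis dir (should be level)",ax.round(4),"yaw",np.arctan2(ax[1],ax[0]))
M=(T+B)/2; X=plane(K,P,M,.04); f=np.polyfit(X[:,0],X[:,1],1); print("y=a x+b",f.round(4),"yaw",np.arctan(f[0]))
# width check: distance along perpendicular
tt=plane(K,P,T,.04);bb=plane(K,P,B,.04); print("width@axis plane",((tt-bb)[:,1]*np.cos(np.arctan(f[0]))).mean())
dist=lambda n,p:abs(n@(p-o)); p=np.r_[X[len(X)//2]]; print("radii",dist(n1,p),dist(n2,p))
m=((br<25)&(br>=2)).astype(np.uint8)  # end along centreline
for s in np.arange(0,1):
    pass
g=im.max(2)
for k in range(-6,18): pass
xs=np.arange(.35,.56,.001); uv=proj(K,P,np.c_[xs,np.polyval(f,xs),np.full(len(xs),.04)])
print([(round(x,3),int(br[int(round(v)),int(round(u))]),int(g[int(round(v)),int(round(u))])) for x,(u,v) in zip(xs,uv) if x<.4 or x>.505])
E
python3 fro.py
```

```text
axis dir (should be level) [0.952  0.3047 0.0297] yaw 0.3097187024284966
y=a x+b [ 0.305 -0.38 ] yaw 0.2960603256587272
width@axis plane 0.03580185543769224
radii 0.016359091210312034 0.01628445660307452
[(np.float64(0.35), 6, 207), (np.float64(0.351), 7, 214), (np.float64(0.352), 7, 220), (np.float64(0.353), 7, 220), (np.float64(0.354), 6, 198), (np.float64(0.355), 7, 210), (np.float64(0.356), 6, 217), (np.float64(0.357), 8, 221), (np.float64(0.358), 7, 185), (np.float64(0.359), 7, 185), (np.float64(0.36), 7, 198), (np.float64(0.361), 8, 198), (np.float64(0.362), 9, 216), (np.float64(0.363), 7, 204), (np.float64(0.364), 7, 204), (np.float64(0.365), 7, 211), (np.float64(0.366), 8, 217), (np.float64(0.367), 7, 221), (np.float64(0.368), 7, 208), (np.float64(0.369), 9, 208), (np.float64(0.37), 9, 208), (np.float64(0.371), 8, 159), (np.float64(0.372), 5, 55), (np.float64(0.373), 5, 30), (np.float64(0.374), 3, 37), (np.float64(0.375), 3, 37), (np.float64(0.376), 6, 72), (np.float64(0.377), 7, 175), (np.float64(0.378), 8, 216), (np.float64(0.379), 8, 219), (np.float64(0.38), 8, 216), (np.f
[... 1522 characters left out ...]
64(0.538), -12, 197), (np.float64(0.539), -13, 192), (np.float64(0.54), -13, 192), (np.float64(0.541), -14, 196), (np.float64(0.542), -12, 201), (np.float64(0.543), -12, 205), (np.float64(0.544), -12, 207), (np.float64(0.545), -12, 207), (np.float64(0.546), -12, 198), (np.float64(0.547), -13, 193), (np.float64(0.548), -12, 190), (np.float64(0.549), -12, 190), (np.float64(0.55), -12, 196), (np.float64(0.551), -13, 201), (np.float64(0.552), -12, 204), (np.float64(0.553), -12, 205), (np.float64(0.554), -12, 204), (np.float64(0.555), -12, 201), (np.float64(0.556), -13, 196), (np.float64(0.557), -14, 191), (np.float64(0.558), -14, 191), (np.float64(0.559), -14, 188), (np.float64(0.56), -14, 188)]
```

```bash
python3 - <<'E'
from h import *
d=np.load("w3.npz"); K,P=d["K"],d["P"]
print("mug rim",plane(K,P,[(392,365)],.118), "mug near base",plane(K,P,[(380,297)],.0),"honey near base",plane(K,P,[(300,320)],.0),plane(K,P,[(300,340)],.05))
p,r=rot(); Rm=r.as_matrix(); print(p,Rm.round(3))
G=np.array([.4515,-.2423]); fx=np.array([np.cos(.30),np.sin(.30)])
for z in (.12,.021):
    t=np.r_[G,z]; print(z,(Rm.T@(t-p)*1000).round(1))
ty=np.array([np.sin(.30),-np.cos(.30),0]); tx=np.r_[fx,0]; tz=np.array([0,0,-1.]); T=np.c_[tx,ty,tz]; print(np.linalg.det(T)); print("turn",R.from_matrix(Rm.T@T).as_rotvec().round(3))
E
```

```text
mug rim [[ 0.532544   -0.35024636  0.118     ]] mug near base [[ 0.54073835 -0.34887364  0.        ]] honey near base [[ 0.42888678 -0.38821934  0.        ]] [[ 0.43151819 -0.3788851   0.05      ]]
[ 0.45351062 -0.15211297  0.25087173] [[-0.013  1.     0.003]
 [ 1.     0.013 -0.001]
 [-0.001  0.003 -1.   ]]
0.12 [-90.   -3.7 131. ]
0.021 [-89.9  -4.  230. ]
0.9999999999999999
turn [ 4.000e-03 -1.000e-03  1.284e+00]
```

Emit:
step_arm --moves '[[[-90, -4, 60], [0, 0, 1.284], 85], [[-90, -4, 60], [0, 0, 1.284], 85], [[-90, -4, 60], [0, 0, 1.284], 85], [[-90, -4, 60], [0, 0, 1.284], 85], [[-90, -4, 60], [0, 0, 1.284], 85], [[-90, -4, 60], [0, 0, 1.284], 85], [[-90, -4, 60], [0, 0, 1.284], 85], [[-90, -4, 60], [0, 0, 1.284], 85]]'

```text
clock: 3.27
tcp_pos: [0.451, -0.2397, 0.1891]
orientation: [-0.0, 0.958, 0.287, 0.0]
wrist_force: [-0.5, 0.6, -0.1]
finger_gap: 0.0851
grip_force: 0.0
```

```bash
cat > tgt.py <<'E'
from h import *
import sys
# args: x y z yaw_of_tool_x -> shift mm, turn
x,y,z,a=map(float,sys.argv[1:5]); p,r=rot(); Rm=r.as_matrix()
T=np.c_[[np.cos(a),np.sin(a),0],[np.sin(a),-np.cos(a),0],[0,0,-1]]
print(p.round(4),"shift",(Rm.T@(np.array([x,y,z])-p)*1000).round(1),"turn",R.from_matrix(Rm.T@T).as_rotvec().round(3))
E
python3 tgt.py .4515 -.2423 .19 .30
```

```text
[ 0.451  -0.2397  0.1891] shift [-1.   2.4 -0.9] turn [-0.    -0.     0.282]
```

Emit:
step_arm --moves '[[[0, 0, 0], [0, 0, 0.28], 85], [[0, 0, 0], [0, 0, 0.28], 85], [[0, 0, 0], [0, 0, 0.28], 85], [[0, 0, 0], [0, 0, 0.28], 85], [[0, 0, 0], [0, 0, 0.28], 85]]'

```text
clock: 3.68
tcp_pos: [0.4509, -0.2403, 0.1891]
orientation: [-0.0, 0.988, 0.154, 0.0]
wrist_force: [-0.1, 0.1, 0.2]
finger_gap: 0.0848
grip_force: 0.0
```

```bash
python3 tgt.py .4515 -.2423 .19 .30; python3 - <<'E'
from h import *
K,P=params("wrist"); im=imaging.read_camera("wrist"); cv2.imwrite("pics/w4.png",im[:,:,::-1]); np.savez("w4.npz",K=K,P=P)
E
```

```text
[ 0.4509 -0.2403  0.1891] shift [-0.1  2.1 -0.9] turn [-0.    -0.     0.009]
```

View pics/w4.png

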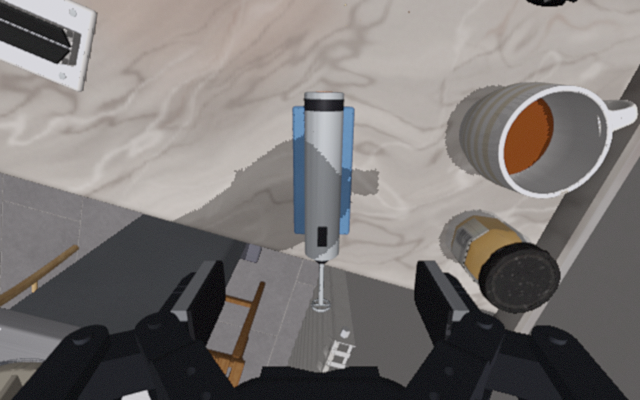

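The view from above is well lined up: handle centreline from (324,95) to (321,260), with both pads spaced evenly to either side. I'll check this numerically.

```bash
python3 - <<'E'
from h import *
d=np.load("w4.npz"); K,P=d["K"],d["P"]; im=cv2.imread("pics/w4.png"); br=im[:,:,0].astype(int)-im[:,:,2]
Mi=[]
for v in range(125,225,4):
    ok=[u for u in range(290,360) if br[v,u]<30]; ok=[u for u in ok if 300<u<345]
    Mi.append(((min(ok)+max(ok))/2,v,max(ok)-min(ok)+1))
Mi=np.array(Mi); print(Mi[::6]); X=plane(K,P,Mi[:,:2],.04)
f=np.polyfit(X[:,0],X[:,1],1); print("yaw",np.arctan(f[0]),f)
e=plane(K,P,[(324,93),(321,262)],.045); print(e, np.linalg.norm(e[0]-e[1]), e.mean(0), np.polyval(f,e.mean(0)[0]))
E
```

```text
[[323.5 125.   38. ]
 [323.  149.   37. ]
 [322.5 173.   38. ]
 [322.5 197.   36. ]
 [321.5 221.   34. ]]
yaw 0.2983601799419056 [ 0.30754043 -0.38104862]
[[ 0.52442758 -0.22007028  0.045     ]
 [ 0.37416146 -0.26564473  0.045     ]] 0.15702527552717666 [ 0.44929452 -0.24285751  0.045     ] -0.24287238580754714
```

Emit:
step_arm --moves '[[[0, 2.2, 40], [0, 0, 0.008], 85], [[0, 2.2, 80], [0, 0, 0.008], 85], [[0, 2.2, 115], [0, 0, 0.008], 85], [[0, 2.2, 140], [0, 0, 0.008], 85], [[0, 2.2, 158], [0, 0, 0.008], 85], [[0, 2.2, 168], [0, 0, 0.008], 85], [[0, 2.2, 168], [0, 0, 0.008], 85], [[0, 2.2, 168], [0, 0, 0.008], 85]]'

```text
clock: 4.4
tcp_pos: [0.4512, -0.2441, 0.0209]
orientation: [-0.0, 0.989, 0.148, -0.0]
wrist_force: [-0.0, 1.2, 0.1]
finger_gap: 0.085
grip_force: 0.0
```

```bash
python3 tgt.py .4508 -.2425 .021 .299
```

```text
[ 0.4512 -0.2441  0.0209] shift [ 0.1 -1.6 -0.1] turn [-0.     0.    -0.001]
```

Emit:
step_arm --moves '[[[0, -1, 0], [0, 0, 0], 85], [[0, -1, 0], [0, 0, 0], 60], [[0, -1, 0], [0, 0, 0], 45], [[0, -1, 0], [0, 0, 0], 38], [[0, -1, 0], [0, 0, 0], 30], [[0, -1, 0], [0, 0, 0], 28], [[0, -1, 0], [0, 0, 0], 28], [[0, -1, 0], [0, 0, 0], 28]]' --grip_force 40

```text
clock: 5.07
tcp_pos: [0.4508, -0.2432, 0.0213]
orientation: [-0.0, 0.989, 0.148, 0.0]
wrist_force: [-0.6, 1.5, 4.9]
finger_gap: 0.0328
grip_force: 39.3
```

Emit:
step_arm --moves '[[[0, 0, 0], [0, 0, 0], 28], [[0, 0, 0], [0, 0, 0], 28], [[0, 0, 0], [0, 0, 0], 28]]' --grip_force 40

```text
clock: 5.32
tcp_pos: [0.4508, -0.2432, 0.0213]
orientation: [-0.0, 0.989, 0.148, 0.0]
wrist_force: [-0.4, 1.1, 4.9]
finger_gap: 0.0327
grip_force: 39.3
```

Gripped. Lift.

Emit:
step_arm --moves '[[[0, 0, -8], [0, 0, 0], 28], [[0, 0, -30], [0, 0, 0], 28], [[0, 0, -60], [0, 0, 0], 28], [[0, 0, -95], [0, 0, 0], 28], [[0, 0, -120], [0, 0, 0], 28], [[0, 0, -140], [0, 0, 0], 28], [[0, 0, -140], [0, 0, 0], 28]]'

```text
clock: 5.9
tcp_pos: [0.4526, -0.245, 0.1653]
orientation: [0.003, 0.989, 0.148, 0.003]
wrist_force: [0.2, 0.3, -3.0]
finger_gap: 0.0326
grip_force: 40.5
```

```bash
python3 - <<'E'
import numpy as np
a=np.arctan2(1,.0929); print("yaw",a)
o=np.array([.5013,.1015]); ux=np.array([np.cos(a),np.sin(a)])
for s in (-.06,-.05,-.045): print(s,o+s*ux)
E
python3 tgt.py .4967 .0515 .16 1.478
```

```text
yaw 1.4781622063866462
-0.06 [0.4957499  0.04175725]
-0.05 [0.49667492 0.05171437]
-0.045 [0.49713742 0.05669294]
[ 0.4526 -0.245   0.1653] shift [ 128.9 -270.6    4.2] turn [ 0.008 -0.    -1.181]
```

Emit:
step_arm --moves '[[[127, -266, 0], [0, 0, -1.181], 28], [[127, -266, 0], [0, 0, -1.181], 28], [[127, -266, 0], [0, 0, -1.181], 28], [[127, -266, 0], [0, 0, -1.181], 28], [[127, -266, 0], [0, 0, -1.181], 28], [[127, -266, 0], [0, 0, -1.181], 28], [[127, -266, 0], [0, 0, -1.181], 28], [[127, -266, 0], [0, 0, -1.181], 28]]'

```text
clock: 6.57
tcp_pos: [0.4934, 0.0544, 0.1593]
orientation: [-0.002, 0.793, 0.609, 0.0]
wrist_force: [0.8, -0.2, -3.1]
finger_gap: 0.0326
grip_force: 40.8
```

```bash
python3 tgt.py .4962 .0467 .16 1.478
```

```text
[0.4934 0.0544 0.1593] shift [-6.7  4.7 -0.8] turn [-0.002 -0.003 -0.168]
```

Emit:
step_arm --moves '[[[0, 0, 0], [0, 0, -0.168], 28], [[0, 0, 0], [0, 0, -0.168], 28], [[0, 0, 0], [0, 0, -0.168], 28], [[0, 0, 0], [0, 0, -0.168], 28], [[0, 0, 0], [0, 0, -0.168], 28], [[0, 0, 0], [0, 0, -0.168], 28]]'

```text
clock: 7.07
tcp_pos: [0.494, 0.0478, 0.1602]
orientation: [-0.0, 0.744, 0.668, -0.0]
wrist_force: [-0.4, 0.2, -2.7]
finger_gap: 0.033
grip_force: 40.8
```

```bash
python3 tgt.py .4962 .0467 .12 1.478; python3 - <<'E'
from h import *
K,P=params("wrist"); im=imaging.read_camera("wrist"); cv2.imwrite("pics/w5.png",im[:,:,::-1]); np.savez("w5.npz",K=K,P=P)
E
```

```text
[0.494  0.0478 0.1602] shift [-0.8  2.4 40.2] turn [-0.001 -0.    -0.015]
```

View pics/w5.png

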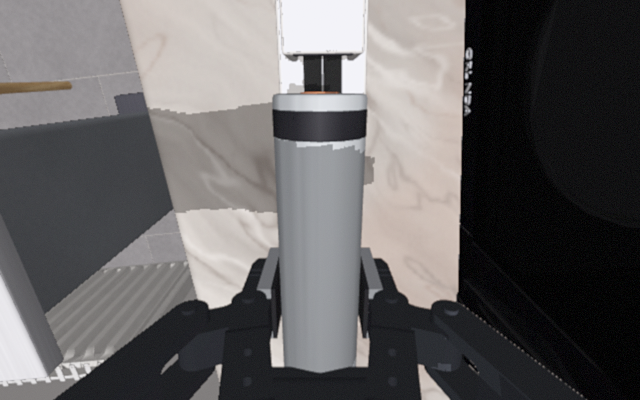

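The frother is held straight along the tool, with its band at rows 108-138. Edges are about (276..364) at row 160 and (284..356) at row 350. The groove stub is visible at (303..341, 55-90), directly ahead. I'll compute the frother axis against the groove.

```bash
python3 - <<'E'
from h import *
d=np.load("w5.npz"); K,P=d["K"],d["P"]; im=cv2.imread("pics/w5.png"); br=im[:,:,0].astype(int)-im[:,:,2]; g=im.max(2).astype(float)
p,r=rot(); z=p[2]+.019
# groove liner
L=[];
for v in range(62,90,3):
    u=[u for u in range(295,350) if g[v,u]<80]; L.append(((min(u)+max(u))/2,v,max(u)-min(u)+1))
L=np.array(L); X=plane(K,P,L[:,:2],.031); print("groove mid - line", (X[:,0]-(.0929*X[:,1]+.4919)).round(4), L[0],L[-1])
# frother band edges
for v in (118,126,160,190,210,230):
    row=cv2.GaussianBlur(g,(1,3),0)[v].astype(int); dd=np.abs(np.diff(g[v].astype(int)))
    print(v,[(u,int(g[v,u]),int(br[v,u])) for u in list(range(268,284,2))+list(range(356,374,2))])
e=plane(K,P,[(320,96)],z+.012); print("end approx",e)
E
```

```text
groove mid - line [0.0002 0.0001 0.0001 0.0001 0.0004 0.0004 0.0004 0.0004 0.0003 0.0003] [322.  62.  37.] [322.5  89.   36. ]
118 [(268, 145, -11), (270, 147, -9), (272, 99, -6), (274, 27, 6), (276, 33, 3), (278, 38, 8), (280, 37, 5), (282, 41, 3), (356, 40, 2), (358, 42, 5), (360, 37, 1), (362, 37, 3), (364, 28, 4), (366, 107, -7), (368, 207, -12), (370, 204, -13), (372, 200, -12)]
126 [(268, 143, -9), (270, 145, -11), (272, 133, -11), (274, 21, 3), (276, 34, 3), (278, 34, 1), (280, 38, 2), (282, 43, 7), (356, 44, 5), (358, 42, 4), (360, 42, 6), (362, 34, 3), (364, 27, 4), (366, 136, -10), (368, 209, -11), (370, 205, -12), (372, 200, -12)]
160 [(268, 122, -13), (270, 125, -10), (272, 131, -11), (274, 128, -8), (276, 107, 5), (278, 116, 6), (280, 128, 7), (282, 136, 6), (356, 139, 5), (358, 137, 5), (360, 128, 7), (362, 115, 5), (364, 111, 0), (366, 135, -11), (368, 133, -12), (370, 137, -11), (372, 138, -10)]
190 [(268, 124, -12), (270, 124, -11), (272, 128, -12), (274, 132, -11), (276, 112, -2), (278, 111, 5), (280, 122, 5), (282, 134, 6), (356, 138, 5), (358, 131, 6), (360, 120, 5), (362, 113, 4), (364, 199, -14), (366, 202, -14), (368, 203, -15), (370, 205, -15), (372, 206, -15)]
210 [(268, 142, -10), (270, 142, -10), (272, 140, -10), (274, 139, -11), (276, 127, -10), (278, 109, 7), (280, 120, 7), (282, 129, 6), (356, 136, 6), (358, 126, 6), (360, 113, 6), (362, 153, -11), (364, 207, -18), (366, 204, -18), (368, 203, -18), (370, 202, -19), (372, 201, -20)]
230 [(268, 203, -12), (270, 202, -12), (272, 201, -12), (274, 203, -12), (276, 207, -13), (278, 136, -5), (280, 111, 4), (282, 124, 5), (356, 133, 6), (358, 120, 6), (360, 106, 4), (362, 197, -21), (364, 204, -21), (366, 204, -22), (368, 204, -23), (370, 203, -22), (372, 204, -23)]
end approx [[0.5018689  0.12597049 0.19137509]]
```

Emit:
step_arm --moves '[[[-1, 2.4, 35], [0, 0, -0.015], 28], [[-1, 2.4, 65], [0, 0, -0.015], 28], [[-1, 2.4, 90], [0, 0, -0.015], 28], [[-1, 2.4, 110], [0, 0, -0.015], 28], [[-1, 2.4, 122], [0, 0, -0.015], 28], [[-1, 2.4, 125], [0, 0, -0.015], 28], [[-1, 2.4, 125], [0, 0, -0.015], 28], [[-1, 2.4, 125], [0, 0, -0.015], 28]]'

```text
clock: 7.78
tcp_pos: [0.4971, 0.0467, 0.0363]
orientation: [0.0, 0.739, 0.674, 0.0]
wrist_force: [0.3, 0.3, -2.1]
finger_gap: 0.0329
grip_force: 40.7
```

```bash
python3 tgt.py .4962 .0467 .0233 1.478; python3 - <<'E'
from h import *
d=np.load("w5.npz"); K,P=d["K"],d["P"]
def nrm(q):
    o,dd=ray(K,P,q); return np.linalg.svd(dd)[2][2]
a=np.cross(nrm([(272.5,118),(272.7,126),(275,160),(275.7,190),(276.7,210),(278.5,230)]),nrm([(365.7,118),(365.4,126),(364.8,160),(363,190),(361.5,210),(361,230)]));a/=np.linalg.norm(a);print(a*np.sign(a[1]))
E
```

```text
[0.4971 0.0467 0.0363] shift [-0.  -0.9 13. ] turn [ 0.001 -0.     0.001]
[0.10470863 0.99406052 0.02966106]
```

Emit:
step_arm --moves '[[[0, -0.6, 4], [0, 0, 0], 28], [[0, -0.6, 7], [0, 0, 0], 28], [[0, -0.6, 9], [0, 0, 0], 28], [[0, -0.6, 10], [0, 0, 0], 28], [[0, -0.6, 10], [0, 0, 0], 28]]'

```text
clock: 8.2
tcp_pos: [0.4959, 0.0469, 0.0256]
orientation: [-0.0, 0.739, 0.674, 0.0]
wrist_force: [0.3, 0.2, -3.9]
finger_gap: 0.0331
grip_force: 40.8
```

Emit:
step_arm --moves '[[[0, 0, 0.5], [0, 0, 0], 28], [[0, 0, 1], [0, 0, 0], 28], [[0, 0, 1], [0, 0, 0], 28]]'

```text
clock: 8.45
tcp_pos: [0.4961, 0.0469, 0.0247]
orientation: [0.0, 0.739, 0.674, 0.0]
wrist_force: [-0.1, -0.6, -2.0]
finger_gap: 0.0329
grip_force: 40.9
```

Emit:
step_arm --moves '[[[0, 0, 0.5], [0, 0, 0], 28], [[0, 0, 1], [0, 0, 0], 28], [[0, 0, 1], [0, 0, 0], 28]]'

```text
clock: 8.7
tcp_pos: [0.4968, 0.0469, 0.0241]
orientation: [0.001, 0.739, 0.674, 0.001]
wrist_force: [1.4, 0.2, 0.1]
finger_gap: 0.0331
grip_force: 41.1
```

Emit:
step_arm --moves '[[[0, 0, 0.4], [0, 0, 0], 28], [[0, 0, 0.8], [0, 0, 0], 28], [[0, 0, 0.8], [0, 0, 0], 28]]'

```text
clock: 8.95
tcp_pos: [0.4972, 0.0468, 0.0236]
orientation: [0.001, 0.739, 0.674, 0.001]
wrist_force: [2.7, -0.6, 3.9]
finger_gap: 0.0327
grip_force: 41.5
```

In contact with the groove. I'll release so it can settle and check the seating.

Emit:
step_arm --moves '[[[0, 0, 0], [0, 0, 0], 36], [[0, 0, 0], [0, 0, 0], 44], [[0, 0, 0], [0, 0, 0], 50], [[0, 0, 0], [0, 0, 0], 50], [[0, 0, 0], [0, 0, 0], 50]]'

```text
clock: 9.37
tcp_pos: [0.4952, 0.047, 0.0224]
orientation: [-0.001, 0.739, 0.674, -0.0]
wrist_force: [0.6, 0.7, 0.5]
finger_gap: 0.0501
grip_force: 0.0
```

```bash
python3 tgt.py .4962 .0467 .0233 1.478; python3 - <<'E'
from h import *
K,P=params("wrist"); im=imaging.read_camera("wrist"); cv2.imwrite("pics/w6.png",im[:,:,::-1]); np.savez("w6.npz",K=K,P=P)
g=im.max(2).astype(int); br=im[:,:,2].astype(int)-im[:,:,0]; print(telemetry.get_state()["finger_gap"])
for v in (104,112,120,128):
    u=[u for u in range(240,400) if g[v,u]<60]; print(v,min(u,default=0),max(u,default=0))
E
```

```text
[0.4952 0.047  0.0224] shift [-0.2  1.  -0.9] turn [-0.001 -0.     0.002]
0.049957766432176545
104 0 0
112 280 373
120 280 372
128 280 372
```

View pics/w6.png

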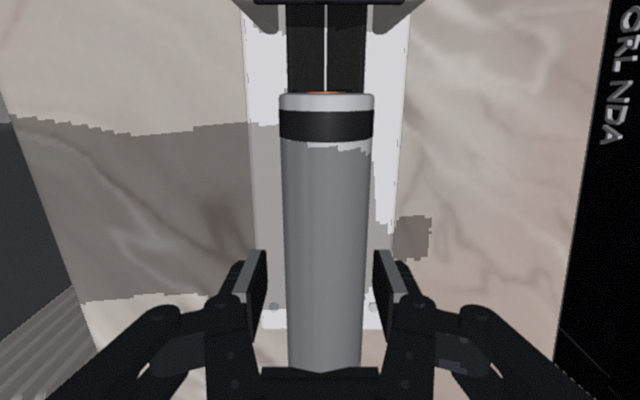

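Seated in the groove. The groove slit at (325,50) and the frother mid at 326 line up, parallel to the tool but 2.5 mm to tool +y. I'll recentre and regrip gently.

Emit:
step_arm --moves '[[[0, 1.5, -1], [0, 0, 0], 50], [[0, 2.5, -1], [0, 0, 0], 50], [[0, 2.5, -1], [0, 0, 0], 44], [[0, 2.5, -1], [0, 0, 0], 38], [[0, 2.5, -1], [0, 0, 0], 34], [[0, 2.5, -1], [0, 0, 0], 28], [[0, 2.5, -1], [0, 0, 0], 28], [[0, 2.5, -1], [0, 0, 0], 28]]' --grip_force 35

```text
clock: 10.08
tcp_pos: [0.4974, 0.0468, 0.0238]
orientation: [-0.001, 0.739, 0.674, -0.001]
wrist_force: [-5.5, 0.5, 5.8]
finger_gap: 0.0328
grip_force: 34.5
```

Emit:
step_arm --moves '[[[0, 0, 0], [0, 0, 0], 28], [[0, 0, 0], [0, 0, 0], 28]]'

```text
clock: 10.25
tcp_pos: [0.4974, 0.0468, 0.0238]
orientation: [-0.001, 0.739, 0.674, -0.001]
wrist_force: [-5.6, -0.1, 5.5]
finger_gap: 0.0331
grip_force: 34.6
```

```bash
python3 tgt.py .4986 .0467 .0233 1.478; python3 - <<'E'
from h import *
K,P=params("wrist"); im=imaging.read_camera("wrist"); g=im.max(2).astype(int); print(telemetry.get_state()["finger_gap"])
for v in (112,120,128):
    u=[u for u in range(240,400) if g[v,u]<60]; print(v,min(u,default=0),max(u,default=0))
print("end (wrist)",plane(K,P,[(322,94)],.056))
E
```

```text
[0.4974 0.0468 0.0238] shift [0.  1.2 0.5] turn [-0.002 -0.     0.002]
0.03293931361803131
112 274 366
120 274 365
128 274 365
end (wrist) [[0.50472288 0.12568352 0.056     ]]
```

Emit:
step_arm --moves '[[[0, -0.5, -0.5], [0, 0, 0], 28], [[0, -1, -0.8], [0, 0, 0], 28], [[0, -1, -0.8], [0, 0, 0], 28], [[0, -1, -0.8], [0, 0, 0], 28]]'

```text
clock: 10.63
tcp_pos: [0.4979, 0.0467, 0.0245]
orientation: [0.0, 0.739, 0.674, 0.0]
wrist_force: [0.6, 1.1, -2.9]
finger_gap: 0.0327
grip_force: 35.0
```

Emit:
step_arm --moves '[[[2, 0, 0.3], [0, 0, 0], 28], [[5, 0, 0.3], [0, 0, 0], 28], [[8, 0, 0.3], [0, 0, 0], 28], [[11, 0, 0.3], [0, 0, 0], 28], [[14, 0, 0.3], [0, 0, 0], 28], [[17, 0, 0.3], [0, 0, 0], 28], [[20, 0, 0.3], [0, 0, 0], 28], [[20, 0, 0.3], [0, 0, 0], 28]]'

```text
clock: 11.3
tcp_pos: [0.4993, 0.0673, 0.0244]
orientation: [-0.0, 0.738, 0.674, 0.0]
wrist_force: [-0.1, -0.5, -3.0]
finger_gap: 0.0331
grip_force: 35.0
```

Emit:
step_arm --moves '[[[2, 0, 0.3], [0, 0, 0], 28], [[4, 0, 0.6], [0, 0, 0], 28], [[6, 0, 0.6], [0, 0, 0], 28], [[8, 0, 0.6], [0, 0, 0], 28], [[10, 0, 0.6], [0, 0, 0], 28], [[12, 0, 0.6], [0, 0, 0], 28], [[12, 0, 0.6], [0, 0, 0], 28]]'

```text
clock: 11.88
tcp_pos: [0.5004, 0.079, 0.0238]
orientation: [-0.0, 0.738, 0.674, 0.0]
wrist_force: [-1.9, -1.4, -0.6]
finger_gap: 0.0329
grip_force: 35.1
```

Emit:
step_arm --moves '[[[1, 0, 0], [0, 0, 0], 28], [[2, 0, 0], [0, 0, 0], 28], [[2, 0, 0], [0, 0, 0], 28]]'

```text
clock: 12.13
tcp_pos: [0.5005, 0.0806, 0.0238]
orientation: [0.0, 0.739, 0.674, -0.0]
wrist_force: [-1.0, -2.2, -0.0]
finger_gap: 0.0329
grip_force: 35.1
```

Emit:
step_arm --moves '[[[1, 0, 0], [0, 0, 0], 28], [[2, 0, 0], [0, 0, 0], 28], [[2, 0, 0], [0, 0, 0], 28]]'

```text
clock: 12.38
tcp_pos: [0.5007, 0.0826, 0.0238]
orientation: [0.0, 0.739, 0.674, -0.0]
wrist_force: [-1.9, -4.3, 1.3]
finger_gap: 0.033
grip_force: 35.2
```

Emit:
step_arm --moves '[[[1, 0, 0], [0, 0, 0], 28], [[2, 0, 0], [0, 0, 0], 28], [[2, 0, 0], [0, 0, 0], 28]]'

```text
clock: 12.63
tcp_pos: [0.5009, 0.0847, 0.0238]
orientation: [0.0, 0.739, 0.674, -0.0]
wrist_force: [-1.7, -3.7, 3.2]
finger_gap: 0.0332
grip_force: 35.3
```

Emit:
step_arm --moves '[[[1, 0, -0.3], [0, 0, 0], 28], [[2, 0, -0.3], [0, 0, 0], 28], [[2, 0, -0.3], [0, 0, 0], 28]]'

```text
clock: 12.88
tcp_pos: [0.5011, 0.0874, 0.0239]
orientation: [-0.0, 0.738, 0.674, 0.001]
wrist_force: [-1.3, 0.1, -1.3]
finger_gap: 0.0329
grip_force: 35.0
```

Emit:
step_arm --moves '[[[1, 0, 0], [0, 0, 0], 28], [[2, 0, 0], [0, 0, 0], 28], [[2, 0, 0], [0, 0, 0], 28]]'

```text
clock: 13.13
tcp_pos: [0.5013, 0.0892, 0.0239]
orientation: [-0.0, 0.738, 0.674, 0.0]
wrist_force: [0.3, -0.1, -2.5]
finger_gap: 0.033
grip_force: 35.0
```

Emit:
step_arm --moves '[[[1, 0, 0.1], [0, 0, 0], 28], [[2, 0, 0.1], [0, 0, 0], 28], [[2, 0, 0.1], [0, 0, 0], 28]]'

```text
clock: 13.38
tcp_pos: [0.5014, 0.0904, 0.0239]
orientation: [0.0, 0.739, 0.674, -0.0]
wrist_force: [0.1, -2.5, -2.5]
finger_gap: 0.0333
grip_force: 35.0
```

Emit:
step_arm --moves '[[[1, 0, 0], [0, 0, 0], 28], [[2, 0, 0], [0, 0, 0], 28], [[2, 0, 0], [0, 0, 0], 28]]'

```text
clock: 13.63
tcp_pos: [0.5015, 0.0918, 0.0239]
orientation: [0.001, 0.739, 0.674, -0.001]
wrist_force: [1.0, -5.1, -2.5]
finger_gap: 0.0328
grip_force: 35.0
```

Emit:
step_arm --moves '[[[0.5, 0, 0], [0, 0, 0], 28], [[1, 0, 0], [0, 0, 0], 28], [[1, 0, 0], [0, 0, 0], 28], [[1, 0, 0], [0, 0, 0], 28]]'

```text
clock: 13.97
tcp_pos: [0.5016, 0.0926, 0.0239]
orientation: [0.001, 0.739, 0.674, -0.001]
wrist_force: [-0.5, -6.0, -2.4]
finger_gap: 0.0331
grip_force: 35.0
```

Emit:
step_arm --moves '[[[0.5, 0, 0], [0, 0, 0], 28], [[1, 0, 0], [0, 0, 0], 28], [[1, 0, 0], [0, 0, 0], 28], [[1, 0, 0], [0, 0, 0], 28]]'

```text
clock: 14.3
tcp_pos: [0.5017, 0.0936, 0.0239]
orientation: [0.001, 0.739, 0.674, -0.001]
wrist_force: [0.1, -6.5, -3.0]
finger_gap: 0.033
grip_force: 35.0
```

The force plateau at about 6 N shows the contact giving way, with roughly 2 mm or more of press already. I'll add 0.8 mm, settle it down, and release.

Emit:
step_arm --moves '[[[0.4, 0, 0], [0, 0, 0], 28], [[0.8, 0, 0], [0, 0, 0], 28], [[0.8, 0, 0], [0, 0, 0], 28], [[0.8, 0, 0.3], [0, 0, 0], 28], [[0.8, 0, 0.5], [0, 0, 0], 28], [[0.8, 0, 0.5], [0, 0, 0], 28]]'

```text
clock: 14.8
tcp_pos: [0.5018, 0.0943, 0.0238]
orientation: [0.001, 0.739, 0.674, -0.001]
wrist_force: [-1.8, -6.2, 2.4]
finger_gap: 0.0327
grip_force: 35.3
```

Emit:
step_arm --moves '[[[0, 0, 0], [0, 0, 0], 36], [[0, 0, 0], [0, 0, 0], 44], [[0, 0, 0], [0, 0, 0], 55], [[0, 0, 0], [0, 0, 0], 65], [[0, 0, 0], [0, 0, 0], 70], [[0, 0, 0], [0, 0, 0], 70]]'

```text
clock: 15.3
tcp_pos: [0.502, 0.0956, 0.0235]
orientation: [-0.0, 0.738, 0.674, 0.0]
wrist_force: [-0.4, -0.0, -0.8]
finger_gap: 0.0702
grip_force: 0.0
```

```bash
python3 - <<'E'
from h import *
K,P=params("wrist"); im=imaging.read_camera("wrist"); cv2.imwrite("pics/w7.png",im[:,:,::-1]); np.savez("w7.npz",K=K,P=P)
print(rot()[0])
E
```

```text
[0.5019156  0.09555994 0.023472  ]
```

View pics/w7.png

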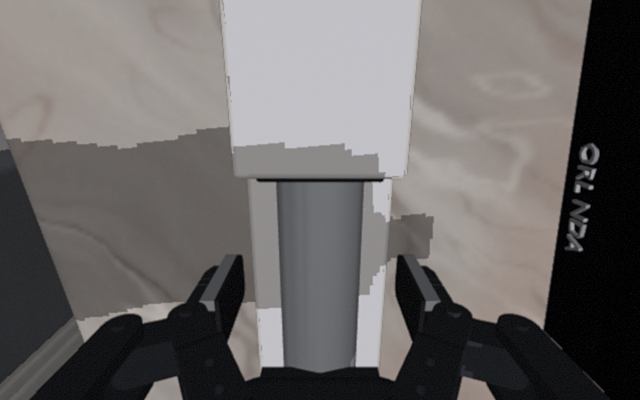

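The frother lies straight into the hood mouth (mouth at row 180, handle 277..363), with the pads clear on both sides. Retreat straight up.

Emit:
step_arm --moves '[[[0, 0, -5], [0, 0, 0], 70], [[0, 0, -20], [0, 0, 0], 70], [[0, 0, -45], [0, 0, 0], 70], [[0, 0, -80], [0, 0, 0], 70], [[0, 0, -115], [0, 0, 0], 70], [[0, 0, -150], [0, 0, 0], 70], [[0, 0, -150], [0, 0, 0], 70], [[0, 0, -150], [0, 0, 0], 70]]'

```text
clock: 16.02
tcp_pos: [0.5037, 0.0955, 0.1763]
orientation: [0.002, 0.739, 0.674, 0.002]
wrist_force: [0.4, -0.7, 0.5]
finger_gap: 0.0697
grip_force: 0.0
```

```bash
python3 - <<'E'
from h import *
K,P=params("wrist"); im=imaging.read_camera("wrist"); s=telemetry.get_state(); print(s["wrist_force"],s["tcp_pos"])
br=im[:,:,2].astype(int)-im[:,:,0]
print(env.hand_in())
E
```

```text
[ 0.54703496 -0.22912326 -0.66067499] [0.50238645 0.09542991 0.17437398]
the job is handed in; nothing more can be done
None
```

The frother is lying released in the dock groove with its copper end under the hood, and the job was handed in at about 16 s; I estimate the contact is pressed in 2–5 mm, judged from the push force because it is hidden, and no verdict came back.

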